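Hang the seasoning caddy under its shelf tag

TASK

Put the white seasoning caddy back on the pantry rack: hook it over the upper rail at the open left-hand end, where no shelf is in the way, then slide it along the rail under the shelf until it hangs level and centred under the orange shelf tag, and let go of it. Leave the tag and the blue caddy where they are, and do not disturb the mug, jar, tin or carton on the counter.

Things in the scene. Friction and masses are not known exactly. Their poses are not given: they have to be found in the camera images.
- white_caddy: narrow open white plastic caddy, about 0.25 kg, seasoning packets fixed inside (up to 97 mm high); to be hung; stands on the counter at first. Box 110 (x) x 62 (y) x 80 mm high, walls 3 mm. Origin: centre of its underside; x from its front to its back, z up. Flat back, outer face x = +55 mm, with two hooks above it. Hung, it leans forward 2 to 4 degrees.
- caddy_hook (a point): middle between the white caddy's two hooks, at their underside: x = +64, y = 0, z = +100 mm in its frame; rests on top of the rail. Hooks at y = +-22 mm, 14 mm wide, 4 mm thick on top, reach backwards; lips' inner faces at x = +73 mm (18 mm gap from the back face), straight down to z = 82, then flared outwards to z = 75 mm.
- caddy_grip (a point): good place to grip the white caddy from above, across its 62 mm width: x = -25, y = 0, z = +60 mm in its frame, between its long side walls near the front; the gripper then stays in front of the shelf
- rack: fixed plywood unit 536 mm long (y), slightly turned; x away from the robot, +y to its left end. Origin: on the counter below the upper rail's axis. Upper rail: round steel bar, 12 mm in diameter, along y, axis x = 0, z = 215 mm (top 221), free from y = -245 to +255 mm between two end panels; left panel's top z = 224 mm. Behind the rail nothing stands nearer than x = +45 mm.
- rail_load (a point): on the upper rail's axis, middle of its open part (y = +167 mm in the rack's frame), where no shelf lies above: open from y = +85 to +255 mm
- lower_bar (a point): on the axis of the rack's lower bar, below rail_load: bar 10 mm in diameter, parallel to the rail, x = -4, z = 145 mm in the rack's frame; backs of hung caddies rest against its front
- shelf_corner (a point): front left lower corner of the rack's shelf: x = -30, y = +85, z = 237 mm in its frame. From here the shelf, 16 mm thick, covers the rail to the right end (y = -263 mm), 16 mm above the rail's top: hooks slide along under it but cannot be put on or lifted off there. Things on it stand behind x = +50 mm, up to 80 mm high.
- tag_mark (a point): centre of the orange shelf tag: clip 44 mm wide, 22 mm high, on the shelf's front edge (face at x = -34, z 234 to 256 mm in the rack's frame), folded 33 mm back over the shelf; stands somewhere between y = -55 and +30 mm, and slides along if pushed with over 3 N. It marks where the white caddy's middle belongs along the rail.
- blue_caddy: caddy of the white one's shape and size, in blue, loose, already hanging near the rail's right end (y about -160 to -175 mm in the rack's frame); origin and axes as for the white caddy
- spice_jar: bystander on the counter, loose: amber jar with red cap, 48 mm in diameter, 95 mm high; origin: centre of its underside
- tin: bystander on the counter, loose: food tin with green label, 68 mm in diameter, 85 mm high; origin: centre of its underside
- mug: bystander on the counter, loose: blue mug, 80 mm in diameter, 85 mm high, handle at its +y; origin: centre of its underside
- carton: bystander on the counter, loose: red carton 50 x 80 x 100 mm high; origin: centre of its underside

How it is judged:
By the outcome, as a careful person would: the job done as asked, in the order asked, and still so for the second after the job is handed in, with the robot touching nothing.
It also fails if it takes over 54 s, if anything falls off the work surface, if the arm or the gripper's body presses on something with over 40 N, if the wrist force passes 120 N, or if a joint passes its speed limit or range.

ROBOT

A 6-joint arm with a two-finger parallel gripper is mounted at the origin on the work surface. World frame = base frame: x ahead of the robot, y to its left, z up, the work surface at z = 0. Lengths are in m, angles in rad, forces in N, time in s.
With the tool pointing down it reaches from about 0.425 to 0.95 m from the base axis. Payload 3.5 kg.
Tool frame: the origin (TCP) lies at the very end of the fingers, on their centre line; the grasp point (between the pads) lies 19 mm behind it (grip_depth is the distance from the TCP to the grasp point, in m); x points along the fingers, z is the direction in which the jaws open and shut, and the axes are right-handed (so a half turn about x gives the same grasp; the last joint's range is limited). The gripper opens to 85 mm and grips with 20 to 120 N. Pads are 22 mm wide; open, the fingers measure 114 mm over their backs; the gripper's body (76 mm by 85 mm) begins 54 mm behind the grasp point. The pads swing forward as they close: fully open they stand 13 mm farther back than shut.
Start: joints at [1.078, 0.286, 1.577, -0, 1.279, -0.15], TCP at [0.227, 0.636, 0.205] pointing down, gripper open.
Joint ranges: [-2.77, 2.77], [-0.9, 2.22], [0.21, 2.48], [-1.53, 4.67], [0.24, 2.81], [-2.84, 2.84]. Speed limits (rad/s): [2.79, 2.79, 3.14, 3.14, 3.14, 3.14].

INTERFACE

Orientations are given as a unit quaternion [x, y, z, w].
In Python, from plant import get_state, read_camera, calibration, sign_off, recognise, grip_depth gives the robot as it stands. The module is installed in compiled form; this text tells all that it offers.
- The arm moves only by the tool servo_tool, never from a script. Its argument "deltas" is a list that holds one entry, the list of rows, each a list of 4 numbers: the shift along the world's x, y, z scaled (see below), then the turn about the world's z scaled (see below). In form: [[[tx, ty, tz, spin], ...]]. A call has exactly 5 rows; each row is the pose to reach, as a shift and turn from the pose commanded when the call began; what a row does not reach only later rows make up. The controller multiplies each number of a shift by 10 cm and each number of a turn by 90 degrees. A row lasts 1/10 s, in which the tool goes at most 50 mm and 8.59 degrees, less where a joint would pass 70% of its speed; a pose out of reach is approached as far as the arm can. A call with a number of a shift or a turn outside -1 to 1 is refused whole. A call with a gripper value outside its range is refused whole. "claw" is the gripper's target within -1 to 1 (fully open at 1, half-way at 0, shut at -1), set as the call begins (left out, the last holds). The fingers move at their own pace and stop on an object; "force" is the grip in N (left out, the last holds). Time passes only in rows, so rows that repeat a pose let the fingers close, or fill a call up. It gives the time, the measured TCP pose, the force and the opening at its end, in the units of the state.
- get_state(): the state, without advancing time (a new reading comes with each control period).
- read_camera(name): name is "scene" or "top" or "wrist"; returns the picture (420x560x3 uint8, blue, green, red); there is no depth.
- calibration(name): a dict with "intrinsics" (3x3 intrinsics, pixels), "R" (3x3) and "t" (3): a world point X has camera coordinates R X + t; the wrist camera has in their place "T_tool_cam" (4x4, takes a point from camera to tool coordinates, whose origin is the TCP and whose axes are the tool frame's). Camera axes: x right, y down, z forward; pixel columns grow to the right and rows downward; lengths in m; the calibration is good to about 2 mm. A picture is of the moment at which its call begins: read the wrist's pose just before it. calibration takes no time and is no camera call.
- sign_off(): hands the job in, once; it reports no verdict.
Trained networks look in the newest picture that a camera, given by its name, has taken for a name from the list of things; names that differ only in an ending like _2 or _b are one class to them, and where a whole thing is asked for, a point or a joint stands for the part that bears it (a point fixed in the world has none). Each returns a list of dicts, best first, with "p" (0 to 1); they miss things now and then, are a little off and sometimes report something else, mostly with a low value. They report only what shows in the picture. A call takes as long as a camera call.
- recognise(camera, query): "at" ([x, y, z] in m, in world coordinates, good to about 4 mm: the middle of the surface that is visible of it).
The state is a dict: "time": time; "qpos": joint angles; "dq": joint speeds; "joint_efforts": joint torques, N m; "eef_pos": TCP position; "tcp_rot": TCP orientation; "contact_force": force on the tool from outside, world axes, zero at the start; "wrist_torque": the same for the moment, N m; "opening": opening from 0.0 (shut) to 1.0 (fully open).
Only numpy, scipy, OpenCV 4.12 (cv2) and the standard library are available. Lean on these libraries where they do the work, as an engineer would, in place of code of your own. Each camera call takes 0.05 s, during which the arm holds its last target. There are 200 camera calls.

## Working session

There is one attempt and no reset: what is moved stays moved. The work goes in short steps, Python scripts to look and compute and a tool call to move; the robot and the scene stay as the last step left them, time stands still between calls to the robot, and variables do not carry over. Pictures are saved under pics/ and viewed, about 8 in all and at most 12, crops included, and the job is handed in when it is done.

Besides the shell and the picture viewer there is one more tool, called after ">>>" as name(argument=value, ...) on one line, values as JSON. servo_tool: Moves the arm, as the interface text tells. Its arguments: {"type":"object","properties":{"deltas":{"type":"array"},"claw":{"type":"number"},"force":{"type":"number"}},"required":["deltas"]}

```bash
mkdir -p pics; cat > h.py <<'E'
import numpy as np, cv2
from plant import *
def proj(cam,X):
    c=calibration(cam); X=np.atleast_2d(X); p=(np.array(c["R"])@X.T+np.array(c["t"])[:,None]); q=np.array(c["intrinsics"])@p
    return (q[:2]/q[2]).T
def ray(cam,uv):
    c=calibration(cam);R=np.array(c["R"]);K=np.array(c["intrinsics"])
    return -R.T@np.array(c["t"]), R.T@np.linalg.inv(K)@np.array([uv[0],uv[1],1.])
def atz(cam,uv,z):
    o,d=ray(cam,uv); return o+d*(z-o[2])/d[2]
E
python3 - <<'E'
from h import *
s=get_state();print({k:np.round(v,3) for k,v in s.items()})
a=read_camera("scene");b=read_camera("top")
cv2.imwrite("pics/scene1.png",a);cv2.imwrite("pics/top1.png",b)
for cam in("scene","top"):
  for n in "white_caddy caddy_hook caddy_grip rail_load lower_bar shelf_corner tag_mark blue_caddy spice_jar tin mug carton".split():
    r=recognise(cam,n);print(cam,n,[(np.round(x["at"],3).tolist(),round(x["p"],2)) for x in r[:2]])
print(get_state()["time"])
E
```

```text
{'time': np.float64(0.0), 'qpos': array([ 1.078,  0.287,  1.578,  0.   ,  1.279, -0.15 ]), 'dq': array([ 0.001,  0.002, -0.   , -0.001,  0.   ,  0.001]), 'joint_efforts': array([-1.0000e-03, -4.0597e+01, -2.9263e+01, -0.0000e+00,  6.0000e-03,
        0.0000e+00]), 'eef_pos': array([0.227, 0.635, 0.203]), 'tcp_rot': array([-0.408,  0.579,  0.407,  0.577]), 'contact_force': array([-0.484,  0.483, -0.079]), 'wrist_torque': array([-0.017, -0.043, -0.058]), 'opening': np.float64(0.998)}
scene white_caddy [([0.457, 0.186, 0.065], 0.88)]
scene caddy_hook [([0.458, 0.187, 0.065], 0.83)]
scene caddy_grip [([0.462, 0.184, 0.072], 0.93)]
scene rail_load [([0.691, -0.194, 0.251], 0.97)]
scene lower_bar [([0.696, -0.195, 0.255], 0.63), ([0.463, 0.352, 0.059], 0.33)]
scene shelf_corner [([0.695, -0.194, 0.252], 0.57)]
scene tag_mark [([0.631, 0.025, 0.257], 0.65)]
scene blue_caddy [([0.562, -0.152, 0.178], 0.66)]
scene spice_jar [([0.469, -0.27, 0.068], 0.72)]
scene tin [([0.435, -0.144, 0.068], 0.88), ([0.694, -0.192, 0.251], 0.39)]
scene mug [([0.464, 0.352, 0.056], 0.91)]
scene carton [([0.494, -0.424, 0.101], 0.97), ([0.467, -0.272, 0.065], 0.67)]
top white_caddy [([0.457, 0.204, 0.081], 0.56)]
top caddy_hook [([0.457, 0.204, 0.082], 0.64)]
top caddy_grip [([0.458, 0.202, 0.08], 0.79)]
top rail_load [([0.698, 0.012, 0.251], 0.85)]
top lower_bar [([0.705, 0.008, 0.247], 0.93)]
top shelf_corner [([0.702, 0.004, 0.252], 0.78), ([0.455, 0.205, 0.08], 0.57)]
top tag_mark [([0.634, 0.023, 0.255], 0.63)]
top blue_caddy [([0.567, -0.125, 0.181], 0.89)]
top spice_jar [([0.46, -0.248, 0.095], 0.74)]
top tin [([0.434, -0.114, 0.087], 0.84), ([0.565, -0.126, 0.183], 0.55)]
top mug [([0.466, 0.39, 0.03], 0.81), ([0.703, 0.004, 0.253], 0.23)]
top carton [([0.486, -0.386, 0.104], 0.82)]
1.3
```

```bash
ls pics
```

```text
scene1.png
top1.png
```

View pics/top1.png

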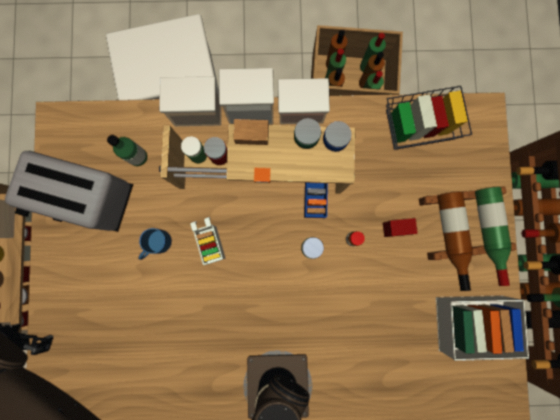

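View pics/scene1.png

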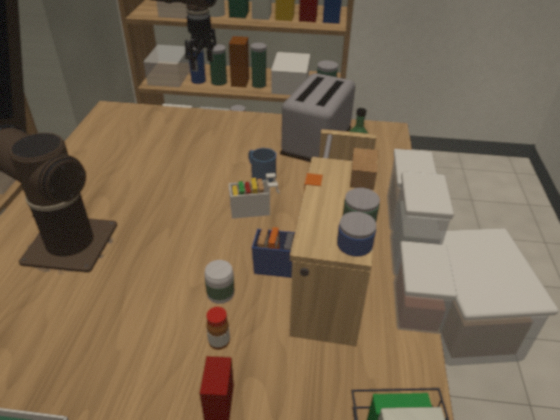

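The top view shows the white caddy at about (207,243) with hooks up near (201,224). The rail runs along row 173 from column 170 to 227, the tag is at (262,174), and the blue caddy is at (316,199). The mug is at (153,241), left of the white caddy. I'll enlarge a crop to measure.

```bash
python3 - <<'E'
from h import *
b=cv2.imread("pics/top1.png")
c=b[140:275,145:365]
cv2.imwrite("pics/topc.png",cv2.resize(c,None,fx=3.6,fy=3.6,interpolation=cv2.INTER_CUBIC))
print(calibration("wrist")); print(ray("top",(280,210)),ray("scene",(280,210)))
E
```

```text
{'intrinsics': array([[378.19829491,   0.        , 284.04228537],
       [  0.        , 378.19829491, 210.93602237],
       [  0.        ,   0.        ,   1.        ]]), 'T_tool_cam': array([[ 5.08131886e-04, -2.59750557e-01,  9.65675613e-01,
        -1.69539559e-01],
       [-5.77779296e-04, -9.65675653e-01, -2.59750263e-01,
         6.53827939e-02],
       [ 9.99999704e-01, -4.25959985e-04, -6.40769085e-04,
         1.35816497e-03],
       [ 0.00000000e+00,  0.00000000e+00,  0.00000000e+00,
         1.00000000e+00]])}
(array([ 0.42732856, -0.01193803,  1.36709954]), array([ 0.09635418, -0.00706244, -0.99532626])) (array([ 0.65760994, -0.90038458,  0.9156525 ]), array([-0.08335081,  0.76963759, -0.63311714]))
```

View pics/topc.png

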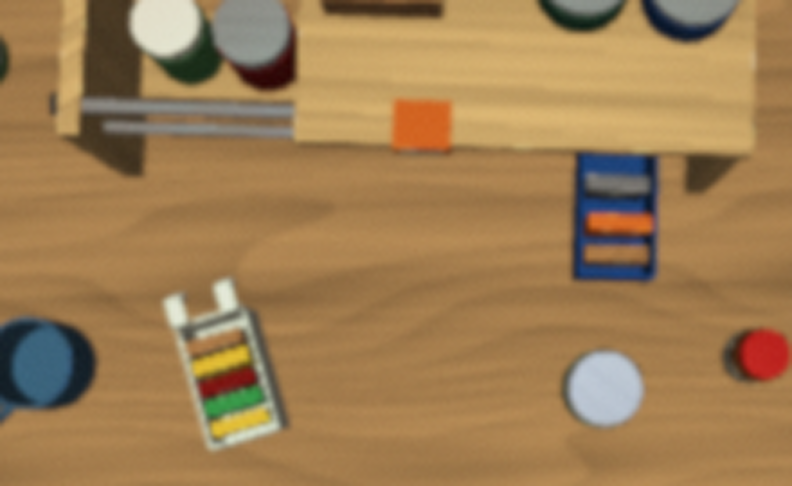

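```bash
python3 - <<'E'
from h import *
P=lambda u,v,z: atz("top",(u/3.6+145-.36,v/3.6+140-.36),z)
for n,u,v,z in [("cFL",213,449,.08),("cFR",278,427,.08),("cBR",247,312,.08),("cBL",178,333,.08),("hLtip",172,297,.1),("hRtip",223,281,.1),
 ("railL",83,104,.215),("railR",293,109,.215),("barL",105,126,.145),("barR",293,133,.145),("shelfL",295,141,.253),("shelfR",753,151,.253),("tagL",393,147,.257),("tagR",452,148,.257),("tagbackL",394,100,.257),("tagbR",452,101,.257),
 ("blueFL",574,278,.19),("blueFR",655,280,.19),("mugc",42,363,.085)]:
  print(n,np.round(P(u,v,z),4))
E
```

```text
cFL [0.3896 0.2173 0.08  ]
cFR [0.4069 0.1617 0.08  ]
cBR [0.5061 0.1873 0.08  ]
cBL [0.4895 0.2467 0.08  ]
hLtip [0.5192 0.2477 0.1   ]
hRtip [0.5318 0.2043 0.1   ]
railL [0.6637 0.2929 0.215 ]
railR [0.6559 0.129  0.215 ]
barL [0.6591 0.2932 0.145 ]
barR [0.6496 0.1378 0.145 ]
shelfL [0.6238 0.1232 0.253 ]
shelfR [ 0.608  -0.2226  0.253 ]
tagL [0.6168 0.0491 0.257 ]
tagR [0.615  0.0048 0.257 ]
tagbackL [0.6527 0.0477 0.257 ]
tagbR [0.6509 0.004  0.257 ]
blueFL [ 0.52   -0.0884  0.19  ]
blueFR [ 0.5168 -0.1525  0.19  ]
mugc [0.4664 0.3619 0.085 ]
```

```bash
python3 - <<'E'
from h import *
from scipy.spatial.transform import Rotation as R
s=get_state();M=R.from_quat(s["tcp_rot"]).as_matrix();print(M.round(3))
print("z yaw",np.degrees(np.arctan2(M[1,2],M[0,2])),"y yaw",np.degrees(np.arctan2(M[1,1],M[0,1])))
E
```

```text
[[-0.    -0.942  0.336]
 [-0.     0.336  0.942]
 [-1.    -0.    -0.   ]]
z yaw 70.35926223722547 y yaw 160.35926224054415
```

>>> servo_tool(deltas=[[[0.1,-0.22,0,-0.08],[0.2,-0.44,0,-0.16],[0.3,-0.66,0,-0.24],[0.4,-0.88,0,-0.32],[0.5,-1.0,0,-0.4]]], claw=1)

```text
time: 1.8
eef_pos: [0.2771, 0.5344, 0.2049]
tcp_rot: [-0.207, 0.676, 0.207, 0.676]
contact_force: [-0.8, 0.2, 0.2]
opening: 0.993
```

>>> servo_tool(deltas=[[[0.1,-0.22,0,-0.08],[0.2,-0.44,0,-0.16],[0.3,-0.66,0,-0.24],[0.4,-0.88,0,-0.32],[0.5,-1.0,0,-0.4]]])

```text
time: 2.3
eef_pos: [0.3271, 0.4344, 0.2049]
tcp_rot: [0.012, 0.707, -0.012, 0.707]
contact_force: [0.1, 0.2, -0.4]
opening: 1.0
```

>>> servo_tool(deltas=[[[0.1,-0.22,0,-0.08],[0.2,-0.44,0,-0.16],[0.3,-0.66,0,-0.24],[0.4,-0.88,0,-0.32],[0.5,-1.0,0,-0.4]]])

```text
time: 2.8
eef_pos: [0.3772, 0.3344, 0.205]
tcp_rot: [0.23, 0.668, -0.23, 0.669]
contact_force: [-0.2, 0.7, -0.0]
opening: 1.004
```

>>> servo_tool(deltas=[[[0.1,-0.22,0,-0.08],[0.2,-0.44,0,-0.16],[0.3,-0.66,0,-0.24],[0.4,-0.88,0,-0.32],[0.49,-1.0,0,-0.4]]])

```text
time: 3.3
eef_pos: [0.4263, 0.2344, 0.2051]
tcp_rot: [0.426, 0.565, -0.425, 0.565]
contact_force: [0.3, -0.6, 0.4]
opening: 1.005
```

```bash
cat >> h.py <<'E'
from scipy.spatial.transform import Rotation as Rot
def wrist():
    s=get_state();T=np.eye(4);T[:3,:3]=Rot.from_quat(s["tcp_rot"]).as_matrix();T[:3,3]=s["eef_pos"]
    return s,T@np.array(calibration("wrist")["T_tool_cam"]),read_camera("wrist")
def wz(T,uv,z):
    K=calibration("wrist")["intrinsics"];d=T[:3,:3]@np.linalg.inv(K)@np.array([uv[0],uv[1],1.]);return T[:3,3]+d*(z-T[2,3])/d[2]
def wproj(T,X):
    X=np.atleast_2d(X);p=T[:3,:3].T@(X-T[:3,3]).T;q=np.array(calibration("wrist")["intrinsics"])@p;return (q[:2]/q[2]).T
def pose():
    s=get_state();M=Rot.from_quat(s["tcp_rot"]).as_matrix()
    print("t",round(float(s["time"]),2),"tcp",np.round(s["eef_pos"],4),"jawyaw",np.degrees(np.arctan2(M[1,2],M[0,2])).round(2),"F",np.round(s["contact_force"],1),"open",round(float(s["opening"]),3),"q",np.round(s["qpos"],2))
E
python3 - <<'E'
from h import *
s,T,im=wrist();np.save("T2.npy",T);cv2.imwrite("pics/w2.png",im);pose()
E
```

```text
t 3.35 tcp [0.4275 0.2334 0.2051] jawyaw -74.25 F [ 1.5 -0.3  0.4] open 1.0 q [ 0.29 -0.14  2.03 -0.    1.25  1.59]
```

View pics/w2.png

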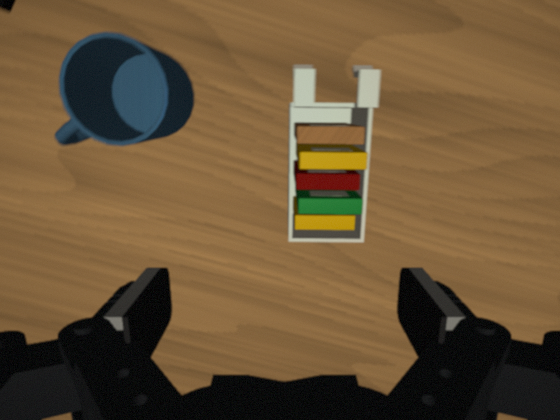

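The wrist view shows the caddy squarely aligned: front edge at row 242 from column 289 to 364, back edge at row 104, hook tips at row 67, columns 304 and 369. The mug is clear on the left.

```bash
python3 - <<'E'
from h import *
T=np.load("T2.npy")
f=lambda u,v,z:wz(T,(u,v),z)[:2]
P={k:f(*v) for k,v in dict(FL=(289,242,.08),FR=(364.5,242,.08),BL=(291,104,.08),BR=(372,105,.08),HL=(304,66,.104),HR=(369.5,68,.104)).items()}
for k,v in P.items():print(k,v.round(4))
for a,b in(("FL","BL"),("FR","BR")):d=P[b]-P[a];print(np.degrees(np.arctan2(d[1],d[0])),np.linalg.norm(d))
for a,b in(("FR","FL"),("BR","BL"),("HR","HL")):d=P[b]-P[a];print(np.degrees(np.arctan2(-d[0],d[1])),np.linalg.norm(d))
d=(P["HL"]+P["HR"]-P["FL"]-P["FR"])/2;print("F->H",np.degrees(np.arctan2(d[1],d[0])),np.linalg.norm(d))
print((P["FL"]+P["FR"])/2)
E
```

```text
FL [0.3895 0.2205]
FR [0.4066 0.1606]
BL [0.4951 0.2495]
BR [0.5112 0.1909]
HL [0.5207 0.2483]
HR [0.5316 0.2056]
15.374868240634687 0.10951389404927431
16.153051995677433 0.10881028099381275
15.944157773832888 0.06226918565897719
15.285369929719703 0.0607883846094241
14.329943283401299 0.044108702658980224
F->H 15.876055615325951 0.13312314041633272
[0.39808375 0.19055092]
```

>>> servo_tool(deltas=[[[0,-0.2,0,0],[0,-0.35,0,0],[0,-0.35,-0.2,0],[0,-0.35,-0.5,0],[0,-0.35,-0.75,0]]])

```text
time: 3.85
eef_pos: [0.4257, 0.201, 0.1291]
tcp_rot: [0.423, 0.566, -0.423, 0.567]
contact_force: [-0.2, 0.5, 0.6]
opening: 0.999
```

```bash
python3 - <<'E'
from h import *
s,T,im=wrist();cv2.imwrite("pics/w3.png",im);pose()
g=[.4269,.1987]
e=s["eef_pos"];print("err",g[0]-e[0],g[1]-e[1])
E
```

```text
t 3.9 tcp [0.4224 0.2002 0.1244] jawyaw -73.53 F [-1.7 -1.4 -3.3] open 1.001 q [ 0.22 -0.09  2.14  0.    1.1   1.51]
err 0.0012459204531152235 -0.0022838163346338702
```

>>> servo_tool(deltas=[[[0.02,-0.02,-0.2,-0.005],[0.02,-0.02,-0.45,-0.005],[0.02,-0.02,-0.7,-0.005],[0.02,-0.02,-0.87,-0.005],[0.02,-0.02,-0.87,-0.005]]])

```text
time: 4.4
eef_pos: [0.4258, 0.1986, 0.041]
tcp_rot: [0.424, 0.566, -0.427, 0.563]
contact_force: [0.1, 0.8, 0.5]
opening: 1.0
```

>>> servo_tool(deltas=[[[0,0,0,0],[0,0,0,0],[0,0,0,0],[0,0,0,0],[0,0,0,0]]], claw=-1, force=40)

```text
time: 4.9
eef_pos: [0.4292, 0.1994, 0.0449]
tcp_rot: [0.427, 0.564, -0.425, 0.565]
contact_force: [-1.4, 0.0, 6.4]
opening: 0.705
```

```bash
python3 -c "
from h import *
pose();pose()"
```

```text
t 4.9 tcp [0.4292 0.1994 0.0449] jawyaw -74.07 F [-1.4  0.   6.4] open 0.705 q [0.22 0.04 2.18 0.   0.92 1.51]
t 4.9 tcp [0.4292 0.1994 0.0449] jawyaw -74.07 F [-1.4  0.   6.4] open 0.705 q [0.22 0.04 2.18 0.   0.92 1.51]
```

>>> servo_tool(deltas=[[[0,0,0.1,0],[0,0,0.35,0],[0,0,0.65,0],[0,0,0.9,-0.03],[0,0,1.0,-0.06]]])

```text
time: 5.4
eef_pos: [0.4293, 0.199, 0.1463]
tcp_rot: [0.454, 0.542, -0.451, 0.545]
contact_force: [0.9, -0.5, -1.6]
opening: 0.699
```

>>> servo_tool(deltas=[[[0.05,0,0.3,-0.04],[0.2,0.02,0.6,-0.08],[0.45,0.04,0.9,-0.12],[0.7,0.06,0.92,-0.145],[0.9,0.08,0.92,-0.145]]])

```text
time: 5.9
eef_pos: [0.5196, 0.2068, 0.2372]
tcp_rot: [0.512, 0.488, -0.51, 0.489]
contact_force: [0.6, -0.9, -2.9]
opening: 0.703
```

>>> servo_tool(deltas=[[[0.15,0,0,0],[0.3,0,0,0],[0.4,0,0,0],[0.4,0,0,0],[0.4,0,0,0]]])

```text
time: 6.4
eef_pos: [0.5573, 0.2066, 0.2346]
tcp_rot: [-0.511, -0.489, 0.511, -0.489]
contact_force: [0.4, -0.4, -1.8]
opening: 0.704
```

```bash
python3 - <<'E'
from h import *
s,T,im=wrist();np.save("T4.npy",T);cv2.imwrite("pics/w4.png",im);pose();print(T.round(3))
b=read_camera("top");cv2.imwrite("pics/top4.png",b)
E
```

```text
t 6.45 tcp [0.5571 0.2067 0.2347] jawyaw -92.53 F [-0.2  1.2 -1.8] open 0.699 q [0.18 0.09 1.75 0.   1.3  1.8 ]
[[-0.045 -0.965 -0.26   0.623]
 [-0.999  0.044  0.011  0.205]
 [ 0.001  0.26  -0.966  0.404]
 [ 0.     0.     0.     1.   ]]
```

View pics/w4.png

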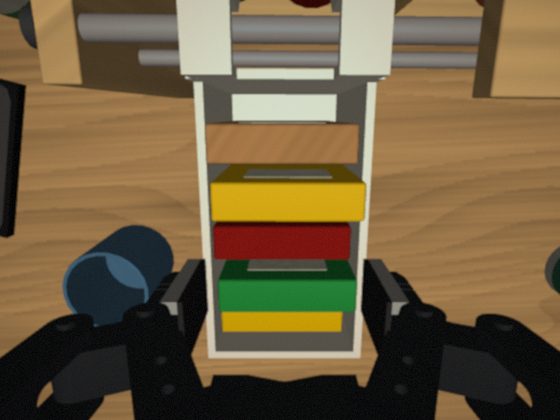

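The wrist view shows the caddy held square. The rail runs across from (80,27) to (480,31), the back rim between the hooks has its outer edge at row 69, and the front rim is at row 356. The shelf edge is at column 480–495, right of the caddy.

```bash
python3 - <<'E'
from h import *
T=np.load("T4.npy");tcp=np.array([.5572,.2067,.2347])
f=lambda u,v,z:wz(T,(u,v),z)[:2]
rl,rr=f(85,27.5,.215),f(475,31.5,.215)
d=rl-rr;psi=np.arctan2(-d[0],d[1]);print("rail",rl,rr,"psi",np.degrees(psi))
R=np.array([[np.cos(psi),-np.sin(psi)],[np.sin(psi),np.cos(psi)]])
n=R[:,0];print("tcp dist from rail axis(rack x)",(tcp[:2]-rl)@n)
for zb in(.190,.193,.196):
  F=(f(209,356,zb+.08)+f(361,356,zb+.08))/2;B=f(284,69,zb+.08)
  print(zb,"front",(F-rl)@n,"back",(B-rl)@n,"len",np.linalg.norm(F-B),"w",np.linalg.norm(f(209,356,zb+.08)-f(361,356,zb+.08)))
bl,br=f(145,57,.145),f(470,61,.145);print("bar x",(bl-rl)@n,(br-rl)@n)
sc=f(474,95,.237);print("corner low",sc, R.T@(sc-rl)); sc=f(495,97,.237);print(R.T@(sc-rl))
# skew caddy
L=f(209,356,.273);L2=f(195,82,.273);Rr=f(361,356,.273);R2=f(376,82,.273)
for a,b in((L,L2),(Rr,R2)):e=b-a;print("side yaw",np.degrees(np.arctan2(e[1],e[0])))
E
```

```text
rail [0.66351201 0.29425228] [0.6538277  0.11569057] psi -3.1043998652680367
tcp dist from rail axis(rack x) -0.10141456346357697
0.19 front -0.13282411530124683 back -0.02232091856726322 len 0.11051250337513294 w 0.06222652762226177
0.193 front -0.13064081076823408 back -0.022610198001717815 len 0.10803971116525833 w 0.060834166866216274
0.196 front -0.12845750623522129 back -0.022899477436172523 len 0.10556691895538359 w 0.05944180611017081
bar x -0.003882469322041194 -0.004329837355522733
corner low [0.62552843 0.12438091] [-0.02872837 -0.17167911]
[-0.02945488 -0.18068638]
side yaw -2.9939633626137168
side yaw -2.260785024270415
```

>>> servo_tool(deltas=[[[0.05,0,0,-0.003],[0.115,0,0,-0.003],[0.115,0,0,-0.003],[0.115,0,-0.07,-0.003],[0.115,0,-0.15,-0.003]]])

```text
time: 7.0
eef_pos: [0.5694, 0.2068, 0.2195]
tcp_rot: [0.512, 0.488, -0.512, 0.488]
contact_force: [-0.8, 0.1, -2.1]
opening: 0.7
```

```bash
python3 - <<'E'
from h import *
s,T,im=wrist();np.save("T5.npy",T);cv2.imwrite("pics/w5.png",im);pose()
cv2.imwrite("pics/w5c.png",cv2.resize(im[:130,60:500],None,fx=1.8,fy=1.8))
E
```

```text
t 7.05 tcp [0.5683 0.2065 0.2171] jawyaw -92.81 F [-0.4 -1.2 -3.8] open 0.703 q [0.18 0.13 1.74 0.   1.28 1.8 ]
```

View pics/w5c.png

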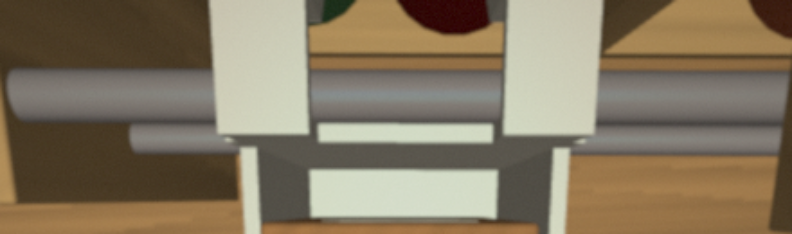

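```bash
python3 - <<'E'
from h import *
T=np.load("T5.npy")
psi=np.radians(-2.9);n=np.array([np.cos(psi),np.sin(psi)])
f=lambda u,v,z:wz(T,(u,v),z)[:2]
c=lambda u,v,z:f(u/1.8+60-.2,v/1.8-.2,z)
rl,rr=c(20,95,.215),c(780,96.5,.215);d=rl-rr;print("psi",np.degrees(np.arctan2(-d[0],d[1])),rl,rr)
rm=(rl+rr)/2
zb=T[2,3]-.404+.190;print(zb)
print("back x",(c(405,122,zb+.08)-rm)@n,"rail mid",rm)
for u,v in((230,152),(780,154)):print("bar lower edge",(c(u,v,.145)-rm)@n)
E
```

```text
psi -2.9438947707857595 [0.66341613 0.29468771] [0.65412444 0.11400668]
0.1750407491788047
back x -0.0099281500110563 rail mid [0.65877029 0.2043472 ]
bar lower edge -0.008444626065505197
bar lower edge -0.00889889321477165
```

>>> servo_tool(deltas=[[[-0.008,0,-0.1,0],[-0.008,0,-0.2,0],[-0.008,0,-0.3,0],[-0.008,0,-0.4,0],[-0.008,0,-0.46,0]]])

```text
time: 7.55
eef_pos: [0.5683, 0.2066, 0.1725]
tcp_rot: [-0.512, -0.488, 0.512, -0.487]
contact_force: [-0.8, -0.3, -2.6]
opening: 0.705
```

```bash
python3 - <<'E'
from h import *
s,T,im=wrist();np.save("T6.npy",T);cv2.imwrite("pics/w6.png",im);pose();print(np.round(s["contact_force"],1))
E
```

```text
t 7.6 tcp [0.5683 0.2066 0.1717] jawyaw -92.81 F [ 1.4  0.6 -2.3] open 0.703 q [ 0.18  0.16  1.79 -0.    1.19  1.8 ]
[-0.8 -0.3 -2.6]
```

>>> servo_tool(deltas=[[[0,0,-0.01,0],[0,0,-0.02,0],[0,0,-0.03,0],[0,0,-0.04,0],[0,0,-0.05,0]]])

```text
time: 8.1
eef_pos: [0.5686, 0.2068, 0.169]
tcp_rot: [0.512, 0.488, -0.512, 0.488]
contact_force: [-0.2, 0.1, -2.3]
opening: 0.702
```

>>> servo_tool(deltas=[[[0,0,-0.005,0],[0,0,-0.01,0],[0,0,-0.015,0],[0,0,-0.015,0],[0,0,-0.015,0]]])

```text
time: 8.6
eef_pos: [0.5686, 0.2067, 0.1674]
tcp_rot: [0.512, 0.488, -0.512, 0.488]
contact_force: [-0.9, 0.1, -1.8]
opening: 0.704
```

```bash
python3 - <<'E'
from h import *
pose()
s,T,im=wrist();np.save("T7.npy",T);cv2.imwrite("pics/w7.png",im);pose()
sc=read_camera("scene");cv2.imwrite("pics/sc7.png",sc)
cv2.imwrite("pics/c7.png",np.vstack([cv2.resize(im[:150,60:500],None,fx=1.8,fy=1.8),cv2.resize(sc[120:250,220:400],(792,572))[:330]]))
E
```

```text
t 8.6 tcp [0.5686 0.2067 0.1674] jawyaw -92.81 F [-0.9  0.1 -1.8] open 0.704 q [0.18 0.17 1.79 0.   1.19 1.8 ]
t 8.65 tcp [0.5686 0.2067 0.1673] jawyaw -92.81 F [ 0.6  0.8 -1.7] open 0.702 q [ 0.18  0.17  1.79 -0.    1.19  1.8 ]
```

View pics/c7.png

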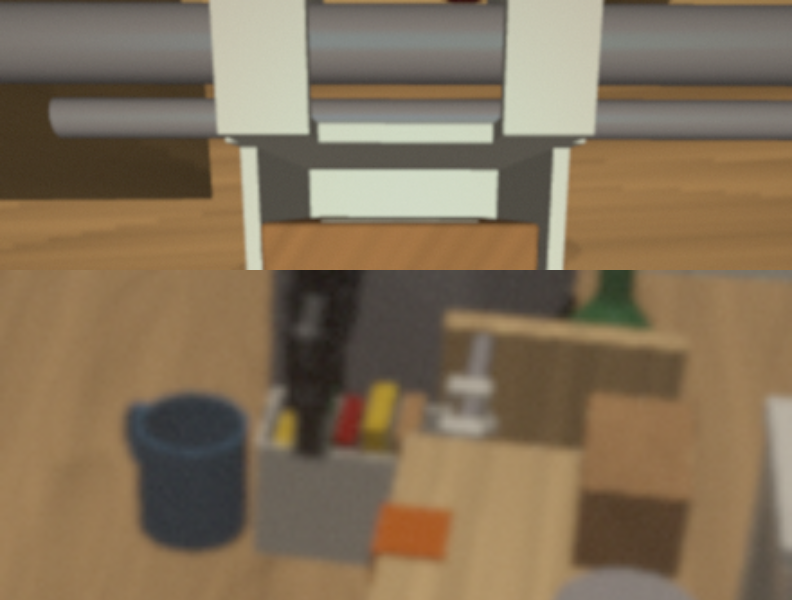

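The hooks straddle the rail and the lips are behind it. There is no contact load yet, so I'll keep lowering gently.

>>> servo_tool(deltas=[[[0,0,-0.004,0],[0,0,-0.008,0],[0,0,-0.012,0],[0,0,-0.015,0],[0,0,-0.015,0]]])

```text
time: 9.2
eef_pos: [0.5688, 0.2067, 0.166]
tcp_rot: [0.512, 0.487, -0.512, 0.488]
contact_force: [1.2, 0.3, -1.1]
opening: 0.702
```

>>> servo_tool(deltas=[[[0,0,-0.004,0],[0,0,-0.008,0],[0,0,-0.012,0],[0,0,-0.015,0],[0,0,-0.015,0]]])

```text
time: 9.7
eef_pos: [0.5688, 0.2067, 0.1646]
tcp_rot: [0.512, 0.487, -0.512, 0.488]
contact_force: [1.5, -0.0, 0.3]
opening: 0.702
```

>>> servo_tool(deltas=[[[0,0,-0.004,0],[0,0,-0.008,0],[0,0,-0.01,0],[0,0,-0.01,0],[0,0,-0.01,0]]])

```text
time: 10.2
eef_pos: [0.569, 0.2067, 0.1637]
tcp_rot: [0.512, 0.487, -0.512, 0.488]
contact_force: [1.9, 0.4, 0.3]
opening: 0.702
```

>>> servo_tool(deltas=[[[0.001,-0.08,0.003,0],[-0.003,-0.16,0.003,0],[-0.007,-0.24,0.003,0],[-0.011,-0.32,0.003,0],[-0.015,-0.4,0.003,0]]])

```text
time: 10.7
eef_pos: [0.5668, 0.166, 0.1636]
tcp_rot: [-0.512, -0.488, 0.512, -0.487]
contact_force: [1.6, 2.8, 0.4]
opening: 0.705
```

```bash
python3 - <<'E'
from h import *
s,T,im=wrist();np.save("T8.npy",T);cv2.imwrite("pics/w8.png",im);pose();print(s["wrist_torque"].round(2))
E
```

```text
t 10.75 tcp [0.5668 0.1647 0.1635] jawyaw -92.87 F [ 0.5 -0.1  0.4] open 0.702 q [ 0.11  0.14  1.83 -0.    1.18  1.73]
[ 0.28 -0.33  0.17]
```

View pics/w8.png

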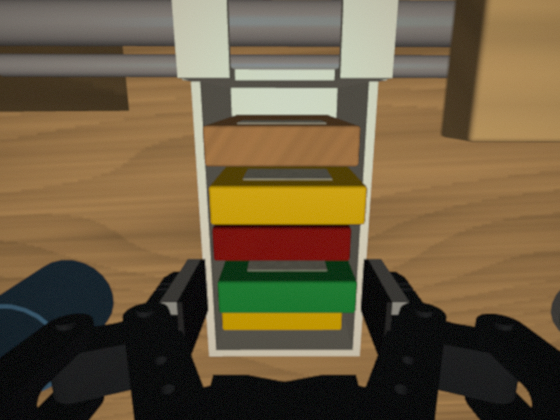

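>>> servo_tool(deltas=[[[-0.004,-0.08,0,0],[-0.008,-0.16,0,0],[-0.012,-0.24,0,0],[-0.016,-0.32,0,0],[-0.02,-0.4,0,0]]])

```text
time: 11.25
eef_pos: [0.5648, 0.126, 0.1634]
tcp_rot: [-0.512, -0.488, 0.512, -0.487]
contact_force: [-0.1, 1.8, 0.3]
opening: 0.709
```

>>> servo_tool(deltas=[[[-0.004,-0.08,0,0],[-0.008,-0.16,0,0],[-0.012,-0.24,0,0],[-0.016,-0.32,0,0],[-0.02,-0.4,0,0]]])

```text
time: 11.75
eef_pos: [0.5629, 0.086, 0.1635]
tcp_rot: [-0.512, -0.488, 0.512, -0.487]
contact_force: [1.0, 0.6, 0.3]
opening: 0.703
```

```bash
python3 - <<'E'
from h import *
s,T,im=wrist();np.save("T9.npy",T);cv2.imwrite("pics/w9.png",im);pose();print(s["wrist_torque"].round(2))
E
```

```text
t 11.8 tcp [0.5628 0.0849 0.1635] jawyaw -92.86 F [ 0.3 -0.9  0.5] open 0.705 q [-0.03  0.09  1.88 -0.    1.17  1.59]
[ 0.1  -0.15  0.12]
```

View pics/w9.png

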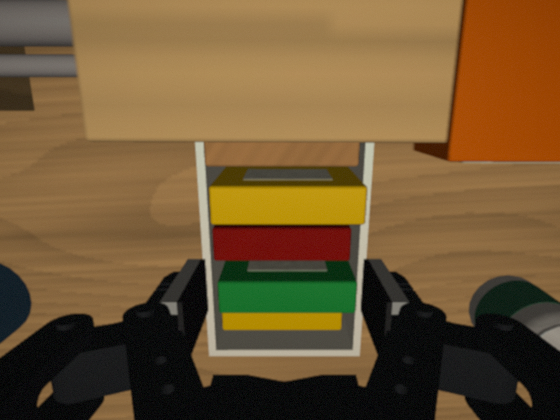

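```bash
python3 - <<'E'
from h import *
T=np.load("T9.npy");tcp=np.array([.5628,.0849])
psi=np.radians(-2.9);R=np.array([[np.cos(psi),-np.sin(psi)],[np.sin(psi),np.cos(psi)]])
f=lambda u,v,z:R.T@(wz(T,(u,v),z)[:2]-tcp)
print("cam",R.T@(T[:2,3]-tcp),T[2,3])
for z in(.234,.256):print("tagL corner",z,f(449,160,z),"up",f(461,10,z))
zb=.121
print("caddy front L/R",f(209,354,zb+.08),f(361,354,zb+.08)); print("side @v150",f(201,150,zb+.08),f(369,150,zb+.08))
print("shelf corner top",f(87,140,.253),f(68,0,.253),"low",f(87,140,.237))
E
```

```text
cam [0.06597397 0.00251482] 0.33303259201010116
tagL corner 0.234 [ 0.05323623 -0.04074853] up [ 0.08881348 -0.03954112]
tagL corner 0.256 [ 0.05606591 -0.03113762] up [ 0.08373971 -0.03019843]
caddy front L/R [-0.02905697  0.03251002] [-0.02903217 -0.02863905]
side @v150 [0.05238015 0.03117081] [ 0.05243068 -0.027038  ]
shelf corner top [0.05978296 0.04353675] [0.08607399 0.04363119] low [0.05854526 0.0517378 ]
```

>>> servo_tool(deltas=[[[-0.004,-0.08,0,0],[-0.008,-0.16,0,0],[-0.012,-0.24,0,0],[-0.015,-0.3,0,0],[-0.015,-0.3,0,0]]])

```text
time: 12.3
eef_pos: [0.5616, 0.0555, 0.1636]
tcp_rot: [-0.512, -0.487, 0.513, -0.487]
contact_force: [0.5, -1.2, 0.1]
opening: 0.702
```

>>> servo_tool(deltas=[[[-0.004,-0.08,0,0],[-0.008,-0.16,0,0],[-0.012,-0.24,0,0],[-0.012,-0.24,0,0],[-0.012,-0.24,0,0]]])

```text
time: 12.8
eef_pos: [0.5604, 0.0319, 0.1637]
tcp_rot: [-0.512, -0.487, 0.513, -0.488]
contact_force: [-0.5, -0.7, -0.6]
opening: 0.707
```

```bash
python3 - <<'E'
from h import *
s,T,im=wrist();np.save("T10.npy",T);cv2.imwrite("pics/w10.png",im);pose();print(s["wrist_torque"].round(2))
E
```

```text
t 12.85 tcp [0.5604 0.0321 0.1637] jawyaw -92.86 F [ 0.2 -1.4  1.1] open 0.705 q [-0.12  0.08  1.9  -0.    1.17  1.5 ]
[-0.18 -0.1  -0.13]
```

View pics/w10.png

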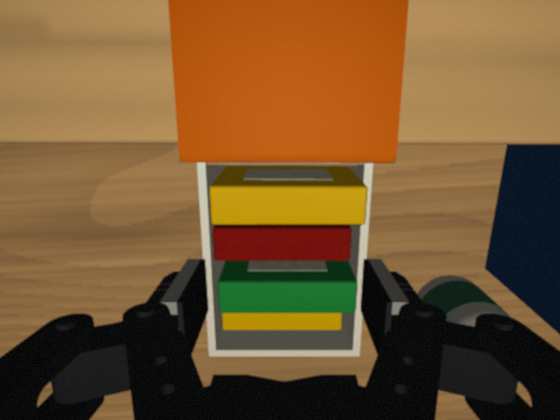

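Tag spans columns 180–396 at row 160 (centre 288), and the caddy is centred at about 285. It needs about 0.6 mm more, then release.

>>> servo_tool(deltas=[[[0,-0.006,0,0],[0,-0.006,0,0],[0,-0.006,0,0],[0,-0.006,0,0],[0,-0.006,0,0]]])

```text
time: 13.35
eef_pos: [0.5604, 0.0322, 0.1637]
tcp_rot: [0.512, 0.488, -0.512, 0.488]
contact_force: [0.7, -2.2, 0.7]
opening: 0.7
```

>>> servo_tool(deltas=[[[0,0,0,0],[0,0,0,0],[0,0,0,0],[0,0,0,0],[0,0,0,0]]], claw=0.55, force=20)

```text
time: 13.85
eef_pos: [0.5603, 0.0322, 0.1636]
tcp_rot: [-0.512, -0.488, 0.512, -0.488]
contact_force: [-0.1, 0.6, -0.8]
opening: 0.778
```

>>> servo_tool(deltas=[[[0,0,0,0],[0,0,0,0],[0,0,0,0],[0,0,0,0],[0,0,0,0]]], claw=1)

```text
time: 14.35
eef_pos: [0.5604, 0.0321, 0.1636]
tcp_rot: [0.512, 0.488, -0.512, 0.488]
contact_force: [-0.9, -0.4, -0.3]
opening: 0.999
```

```bash
python3 - <<'E'
from h import *
s,T,im=wrist();np.save("T11.npy",T);cv2.imwrite("pics/w11.png",im);pose()
E
```

```text
t 14.4 tcp [0.5604 0.0321 0.1636] jawyaw -92.81 F [ 0.3  0.3 -0.2] open 1.001 q [-0.12  0.07  1.9   0.    1.17  1.5 ]
```

View pics/w11.png

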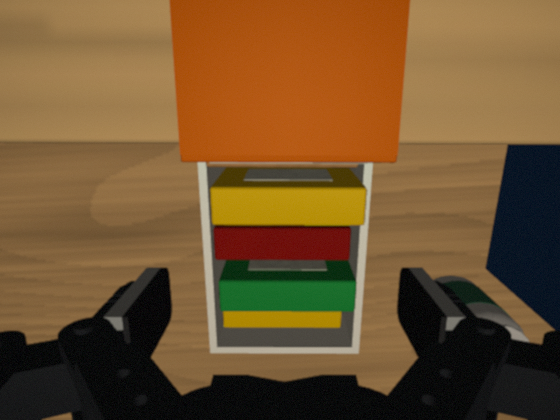

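>>> servo_tool(deltas=[[[0,0,0.1,0],[0,0,0.3,0],[0,0,0.55,0],[0,0,0.8,0],[0,0,1.0,0]]])

```text
time: 14.9
eef_pos: [0.5609, 0.0321, 0.2664]
tcp_rot: [0.513, 0.487, -0.512, 0.488]
contact_force: [1.1, -0.2, -0.8]
opening: 0.998
```

>>> servo_tool(deltas=[[[-0.1,0,0.1,0],[-0.3,0,0.2,0],[-0.5,0,0.2,0],[-0.7,0,0.2,0],[-0.7,0,0.2,0]]])

```text
time: 15.4
eef_pos: [0.4883, 0.0324, 0.2836]
tcp_rot: [-0.512, -0.488, 0.512, -0.488]
contact_force: [0.9, -0.1, 0.5]
opening: 0.997
```

```bash
python3 - <<'E'
from h import *
s,T,im=wrist();np.save("T12.npy",T);cv2.imwrite("pics/w12.png",im);pose()
sc=read_camera("scene");tp=read_camera("top");cv2.imwrite("pics/sc12.png",sc);cv2.imwrite("pics/top12.png",tp)
a=cv2.resize(im,(400,300));b=cv2.resize(sc[130:280,220:420],(400,300));c=cv2.resize(tp[140:275,145:345],(400,270))
a1=cv2.resize(cv2.imread("pics/scene1.png")[130:280,220:420],(400,300))
cv2.imwrite("pics/all12.png",np.vstack([np.hstack([a,b]),np.hstack([np.vstack([c,np.zeros((30,400,3),np.uint8)]),a1])]))
cv2.imwrite("pics/w12b.png",im)
for n in "tag_mark blue_caddy spice_jar tin mug carton white_caddy".split():
  print(n,[(np.round(x["at"],3).tolist(),round(x["p"],2)) for x in recognise("top",n)[:1]])
E
```

```text
t 15.45 tcp [0.4894 0.0323 0.2837] jawyaw -92.82 F [-0.   0.1  0.1] open 1.0 q [-0.14 -0.18  1.92  0.    1.4   1.48]
tag_mark [([0.63, 0.024, 0.256], 0.7)]
blue_caddy [([0.567, -0.127, 0.178], 0.7)]
spice_jar [([0.461, -0.25, 0.097], 0.46)]
tin [([0.46, -0.252, 0.096], 0.58)]
mug [([0.465, 0.387, 0.029], 0.89)]
carton [([0.486, -0.39, 0.099], 0.82)]
white_caddy [([0.594, 0.029, 0.201], 0.7)]
```

View pics/all12.png

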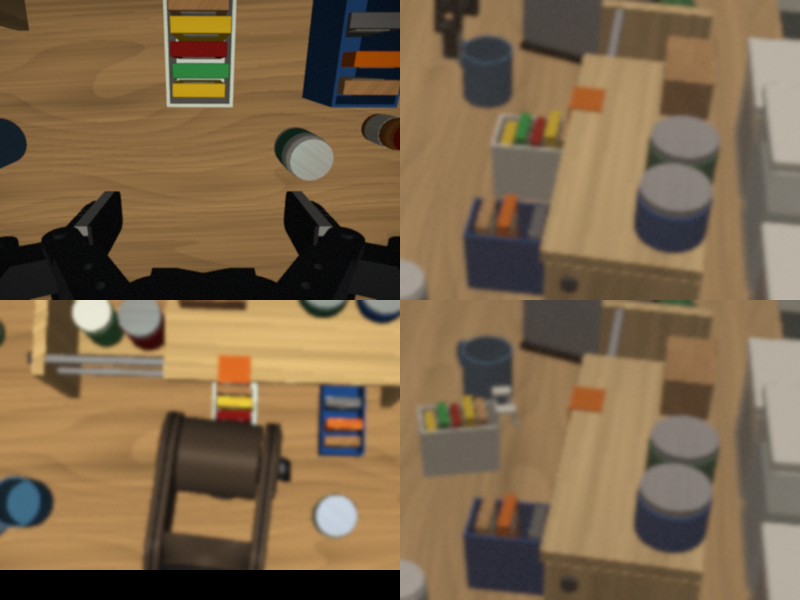

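The caddy hangs beneath the tag: in the top panel the tag centre and caddy centre are both at column 235. Its front edge is in line with the blue caddy's in the wrist view. The mug, tag and blue caddy match the "before" scene panel.

```bash
python3 -c "
from h import *
print(sign_off());pose()"
```

```text
the job is handed in; nothing more can be done
None
the job is handed in; nothing more can be done
```

The white caddy is hanging on the upper rail under the orange tag, released, and the job is handed in at about 15.7 s of the 54 s allowed. I hooked it over the rail at the open left end and slid it about 175 mm along under the shelf. Forces read under 7 N throughout.

- **Centring:** the wrist view put the caddy about 0.6 mm left of the tag's centre. I commanded one last 0.6 mm nudge to close that, but the position reading did not change. The top view shows the two centred.
- **Hang:** the caddy's front edge lines up with the blue caddy's in the wrist view. I did not measure its lean angle.
- **Other objects:**
  - The tag, blue caddy, mug, jar and carton were re-detected within about 4 mm of where they started, which is the detector's own accuracy.
  - The last network query for the tin returned the jar's position instead. The pictures show the tin standing, apparently where it was.

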